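Seat the polished mould pin in its matching bore

ROBOT

A 7-joint arm with a two-finger parallel gripper is mounted at the origin on the work surface. World frame = base frame: x ahead of the robot, y to its left, z up, the work surface at z = 0. Lengths are in m, angles in rad, forces in N, time in s.
With the tool pointing down it reaches from about 0.4 to 0.85 m from the base axis. Payload 10.4 kg.
Tool frame: the origin (TCP) lies between the finger pads; the fingertips stand 25 mm ahead of it and the grasp point (between the pads) lies 6 mm ahead of it (ctrl.nose_length is the distance from the TCP to the fingertips, in m); z points along the fingers, y is the line along which they close (so a half turn about z gives the same grasp; the last joint's range is limited). The gripper opens to 87 mm and grips with 3 to 60 N. Pads are 19 mm wide; open, the fingers measure 117 mm over their backs; the gripper's body (75 mm by 190 mm) begins 51 mm behind the grasp point.
Start: joints at [-1.317, 0.332, -0.065, 1.46, 0.022, 1.35, -0.088], TCP at [0.171, 0.601, 0.248] pointing down, gripper open.
Joint ranges: [-2.6, 2.6], [-0.5, 2.12], [-1.47, 1.34], [0.16, 2.42], [-1.27, 4.41], [0.06, 2.06], [-2.6, 2.6]. Speed limits (rad/s): [2.22, 2.22, 2.79, 2.79, 3.14, 3.14, 3.14].

INTERFACE

Orientations are given as a unit quaternion [x, y, z, w].
In Python, from cell import ctrl, optics, ticket gives the robot as it stands.
- The arm moves only by the shell command python3 -m crank 'ROWS' [OPENING] [FORCE]. ROWS is JSON, a list of rows, each an object of numbers: "dx", "dy", "dz": the shift along the tool's x, y, z scaled (see below); "yaw": the turn about the tool's z scaled (see below). A call has exactly 8 rows; each row is the pose to reach, as a shift and turn from the pose commanded when the call began, along the tool's axes at that moment; what a row does not reach only later rows make up. The controller multiplies each number of a shift by 30 cm and each number of a turn by 30 degrees. A row lasts 1/10 s, in which the tool goes at most 50 mm and 8.59 degrees, less where a joint would pass 70% of its speed; a pose out of reach is approached as far as the arm can. A call with a number of a shift or a turn outside -1 to 1 is refused whole. A call with a gripper value outside its range is refused whole. OPENING is the opening, from 0 (shut) to 1 (fully open), set as the call begins (- or left out, the last holds). The fingers move at their own pace and stop on an object; FORCE is the grip in N (left out, the last holds). Time passes only in rows, so rows that repeat a pose let the fingers close, or fill a call up. It gives the time, the measured TCP pose, the force, the opening and the grip force at its end, in the units of the state.
- ctrl.sense(): the state, without advancing time (a new reading comes with each control period).
- optics.capture(name): name is "scene" or "top"; returns a dict with "pixels" (420x560x3 uint8, blue, green, red), "fx", "fy", "cx", "cy" (pixels), "rvec" (rotation vector, rad) and "tvec" (3), from world to camera coordinates, as OpenCV has them. Camera axes: x right, y down, z forward; pixel columns grow to the right and rows downward; lengths in m; the calibration is good to about 2 mm. A picture is of the moment at which its call begins. There is no depth.
- ticket.close_job(): hands the job in; it is judged then, once.
The state is a dict: "t": time; "q": joint angles; "joint_vel": joint speeds; "effort": joint torques, N m; "tool_pos": TCP position; "ee_rot": TCP orientation; "force": force on the tool from outside, world axes, zero at the start; "ft_torque": the same for the moment, N m; "width": opening from 0.0 (shut) to 1.0 (fully open); "grasp_force": force on a finger pad.
Only numpy, scipy, OpenCV 4.12 (cv2) and the standard library are available. Lean on these libraries where they do the work, as an engineer would, in place of code of your own. Each camera call takes 0.05 s, during which the arm holds its last target. There are 200 camera calls.

TASK

Take the steel pin that stands in the red cup and put it upright into the bore of the graded steel strip that matches its diameter, lowered fully home, and let go. Feel for the bore gently, without pressing hard on the strip, and leave the two pins in the wooden stand, the sharpening stone and the jar where they are.

Things in the scene. Friction and masses are not known exactly. Their poses are not given: they have to be found in the camera images.
- pin14_mid (a point): Centre (45 mm above the foot) of the 14 mm pin: a straight dark steel pin 14 mm in diameter, 90 mm long, both ends chamfered 1.5 mm, z along its length. At the start it stands upright in a pocket of the red cup or of the wooden stand, its foot 6 mm above the bench. It belongs in the 14 mm bore of the strip.
- pin18_mid (a point): Centre (45 mm above the foot) of the 18 mm pin: a straight dark steel pin 18 mm in diameter, 90 mm long, both ends chamfered 1.5 mm, z along its length. At the start it stands upright in a pocket of the red cup or of the wooden stand, its foot 6 mm above the bench. It belongs in the 18 mm bore of the strip.
- pin22_mid (a point): Centre (45 mm above the foot) of the 22 mm pin: a straight dark steel pin 22 mm in diameter, 90 mm long, both ends chamfered 1.5 mm, z along its length. At the start it stands upright in a pocket of the red cup or of the wooden stand, its foot 6 mm above the bench. It belongs in the 22 mm bore of the strip.
- cup: Red square cup, 50 x 50 x 20 mm, fixed, with one round pocket 28 mm wide whose floor is 6 mm above the bench: the pin standing in it is the one to put away. Which of the three pins that is changes. Origin: centre of its underside, at bench height.
- stand: Wooden stand, 56 x 120 x 20 mm, fixed, with two such pockets 30 mm either side of its centre along its y, for the two pins to be left alone. Origin: centre of its underside.
- bed: Blue tray, fixed, 84 mm (x) by 292 mm (y), 24 mm high, holding a loose-fitting steel strip 46 x 222 x 42 mm with five round bores in a row along y at x = 0. Origin: centre of the tray's underside. The strip is shorter than the tray's inside: it lies jammed 5 to 14 mm off the middle along y, towards one end or the other, which no reading shows, so the bores must be seen or felt for. It does not move when pushed.
- row (a point): Middle of the tray, at the height of the strip's flat top (50 mm above the bench), axes as the tray's. Were the strip in the middle, the bores of 10, 14, 18, 22, 26 mm would lie at y = -80, -40, 0, +40, +80 mm from here; all shift together by the strip's unknown 5 to 14 mm towards +y or -y.
- floor (a point): Point 36 mm under row, at the height of the bores' flat floor (14 mm above the bench). Bores are 36 mm deep, 1.2 mm wider than their pins, mouths chamfered 1 mm. A pin fully home stands 54 mm out of the strip, its centre 59 mm above the bench, so hold it by its upper half. More than 70 N of the pin against strip or bore walls spoils it.
- stone: Reddish brown sharpening stone, 110 x 14 x 12 mm, loose, lying flat. Origin: centre of its underside, x along its length. To be left alone.
- jar: Amber jar with a white lid, 56 mm wide, 60 mm high, loose. Origin: centre of its underside. To be left alone.

How it is judged:
By the outcome, as a careful person would: the job done as asked, in the order asked, and still so for the second after the job is handed in, with the robot touching nothing.
It also fails if it takes over 64 s, if anything falls off the work surface, if the arm or the gripper's body presses on something with over 40 N, if the wrist force passes 120 N, or if a joint passes its speed limit or range.

## Working session

There is one attempt and no reset: what is moved stays moved. The work goes in short steps, Python scripts to look and compute and a shell command to move; the robot and the scene stay as the last step left them, time stands still between calls to the robot, and variables do not carry over. Pictures are saved under pics/ and viewed, at most 10 in all, crops included, and the job is handed in when it is done.

```bash
mkdir -p pics; cat > h.py <<'E'
import numpy as np, cv2
from cell import ctrl, optics, ticket
def cam(n):
    c=optics.capture(n); K=np.array([[c['fx'],0,c['cx']],[0,c['fy'],c['cy']],[0,0,1.]])
    return c['pixels'],K,cv2.Rodrigues(np.array(c['rvec'],float))[0],np.array(c['tvec'],float).reshape(3)
def ray(K,R,t,u,v,z):
    d=R.T@np.linalg.inv(K)@[u,v,1]; o=-R.T@t
    return o+d*(z-o[2])/d[2]
def proj(K,R,t,p):
    q=K@(R@np.array(p)+t); return q[:2]/q[2]
E
python3 - <<'E'
from h import *
for n in ('scene','top'):
    p,K,R,t=cam(n); cv2.imwrite(f'pics/{n}0.png',p); print(n,K[0,0],K[0,2],K[1,2],-R.T@t,R.tolist())
    np.savez(f'{n}.npz',p=p,K=K,R=R,t=t)
print(ctrl.sense())
E
```

```text
scene 403.60409043472174 268.3570384057999 207.0264336884317 [ 1.20585007 -0.11968918  0.4914471 ] [[0.0067389917098100716, 0.9996896479083104, -0.023983199446575232], [0.5532231261733642, -0.02370623123282345, -0.8326957351083926], [-0.8330058575170438, -0.007656530917784177, -0.5532111883147337]]
top 504.06121319371283 279.02240354382417 225.39317285377672 [ 0.44694152 -0.15562344  0.95659558] [[-0.008445726389716968, -0.9998823708297859, -0.012802898482611735], [-0.9892204770539355, 0.01022608795317348, -0.14607626399370288], [0.14619000472992008, 0.01143116918691943, -0.9891904826109509]]
{'t': 0.1, 'q': array([-1.3165994 ,  0.33281082, -0.06469413,  1.46085724,  0.02159653,
        1.34990589, -0.08846214]), 'joint_vel': array([ 0.00017194, -0.00114828, -0.00045445, -0.00153956, -0.00147583,
        0.0009385 ,  0.0001259 ]), 'effort': array([ 1.58165749e-03, -6.24537778e+01,  2.44563713e-02, -3.90715384e+01,
       -6.14590966e-02,  3.66987765e-02,  6.92682647e-05]), 'tool_pos': array([0.17071521, 0.60090303, 0.24683217]), 'ee_rot': array([ 1.37931903e-01,  9.90441506e-01, -6.40194594e-04, -6.04384574e-05]), 'force': array([ 0.34967686, -0.56631002, -0.10148287]), 'ft_torque': array([-0.00343806,  0.02537243, -0.00081602]), 'grasp_force': 0.0, 'width': 1.0032072549767164}
```

View pics/scene0.png

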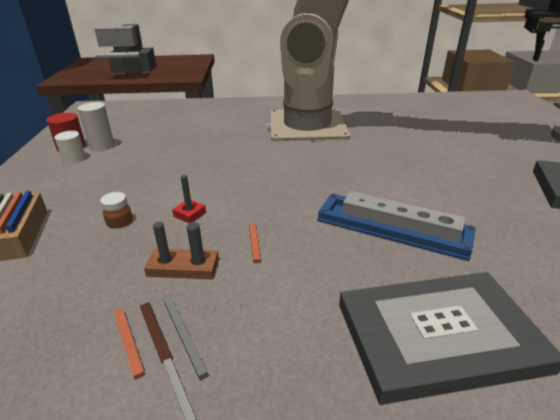

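View pics/top0.png

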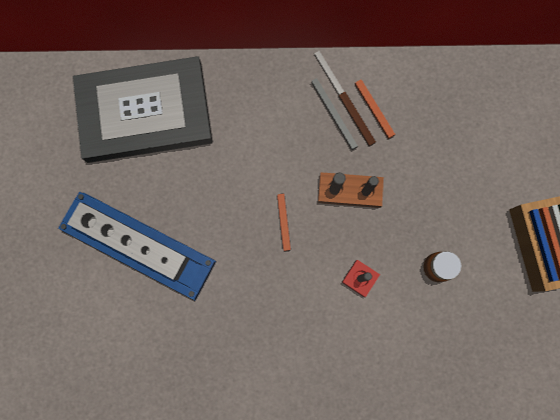

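The scene view shows the cup at about (188,210), the stand at (182,262), and the strip in its blue tray at about (400,220). In the top view the cup is at (361,278), the stand at (351,190) and the tray runs from (78,205) to (200,285). The bores are at (89,220), (107,230), (126,240), (145,250) and (165,260). I'll enlarge crops of these.

```bash
python3 - <<'E'
import numpy as np, cv2
p=np.load('top.npz')['p']
a=cv2.resize(p[180:310,50:230],None,fx=4.4,fy=4.4,interpolation=cv2.INTER_CUBIC); cv2.imwrite('pics/strip.png',a)
b=cv2.resize(p[160:310,300:400],None,fx=4,fy=4,interpolation=cv2.INTER_CUBIC)
s=np.load('scene.npz')['p']; c=cv2.resize(s[165:285,140:240],None,fx=4,fy=4,interpolation=cv2.INTER_CUBIC)
c=cv2.copyMakeBorder(c,0,120,0,0,cv2.BORDER_CONSTANT); cv2.imwrite('pics/cup.png',np.hstack([b,c]))
E
```

```text
(no output)
```

View pics/strip.png

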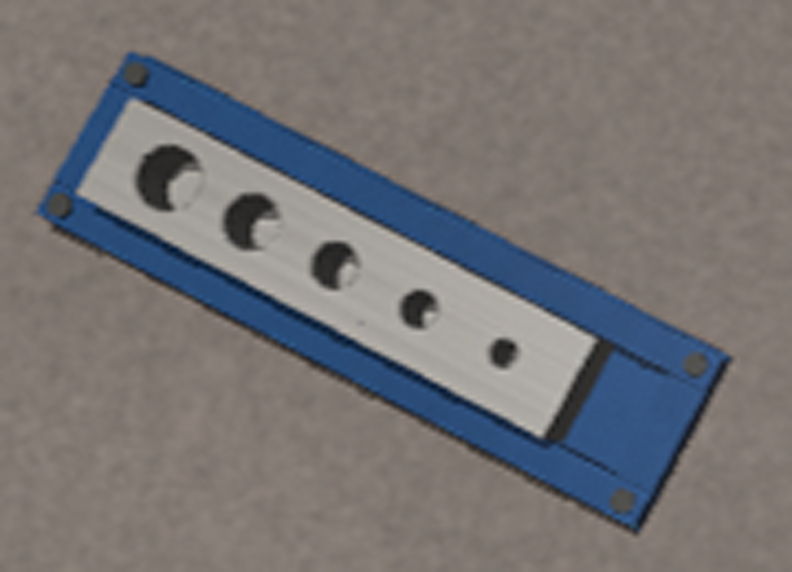

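View pics/cup.png

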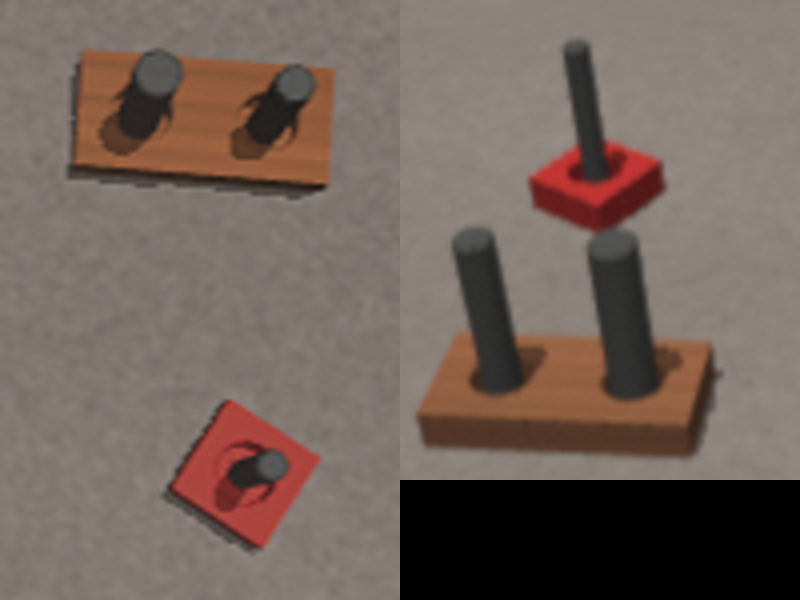

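The cup pin is the thinnest of the three. In the top view its top is at about (367.6,276.1), and the 14 mm bore is fourth in the row at about (145,250). Next I'll compute positions.

```bash
python3 - <<'E'
from h import *
from scipy.spatial.transform import Rotation as Ro
d=np.load('top.npz'); A=(d['K'],d['R'],d['t']); d=np.load('scene.npz'); S=(d['K'],d['R'],d['t'])
f=lambda x,o,s:(np.array(x)+.5)/s-.5+o
B=[ray(*A,*f(x,[50,180],4.4),.05) for x in [(169,178),(253,221.5),(335.5,265.5),(419.5,309.5),(504,352.5)]]
B=np.array(B)[:,:2]; print('bores',B.round(4).tolist(), np.linalg.norm(np.diff(B,axis=0),axis=1).round(4))
k=np.arange(5); c=[np.polyfit(k,B[:,i],1) for i in (0,1)]; print('fit14',[np.polyval(x,3) for x in c],'yaw of +y dir(deg)',np.degrees(np.arctan2(-c[1][0],-c[0][0])))
for n,x in dict(cup=(271,465),sA=(159,74),sB=(295,85)).items(): print(n,ray(*A,*f(x,[300,160],4),.096).round(4))
for n,x in dict(cup=(576,46),sA=(475,238),sB=(613,243)).items(): print('scene',n,ray(*S,*f((x[0]-400,x[1]),[140,165],4),.096).round(4))
print('cup corners',[ray(*A,*f(x,[300,160],4),.02).round(4)[:2].tolist() for x in [(230,400),(320,460),(262,548),(172,488)]])
print('jar lid',ray(*A,446,265,.06), 'stone',ray(*A,284,222,.012))
s=ctrl.sense(); print(s['tool_pos'],Ro.from_quat(s['ee_rot']).as_matrix().round(3))
E
```

```text
bores [[0.5944, 0.2043], [0.5758, 0.1685], [0.557, 0.1335], [0.5385, 0.0981], [0.5204, 0.0628]] [0.0404 0.0397 0.04   0.0397]
fit14 [np.float64(0.5386894461393107), np.float64(0.09807580536395283)] yaw of +y dir(deg) 62.34323750132429
cup [ 0.486  -0.2949  0.096 ]
sA [ 0.6565 -0.2519  0.096 ]
sB [ 0.6509 -0.3109  0.096 ]
scene cup [ 0.4901 -0.2958  0.096 ]
scene sA [ 0.6545 -0.3107  0.096 ]
scene sB [ 0.6604 -0.2516  0.096 ]
cup corners [[0.5196, -0.2892], [0.4915, -0.3298], [0.4515, -0.3018], [0.4793, -0.2613]]
jar lid [ 0.50552776 -0.44023192  0.06      ] stone [ 0.59294669 -0.1542008   0.012     ]
[0.17071521 0.60090303 0.24683217] [[-0.962  0.273 -0.   ]
 [ 0.273  0.962 -0.001]
 [-0.    -0.001 -1.   ]]
```

```bash
python3 -m crank '[{"dx":-1,"dy":-0.48},{"dx":-1,"dy":-0.48},{"dx":-1,"dy":-0.48},{"dx":-1,"dy":-0.48},{"dx":-1,"dy":-0.48},{"dx":-1,"dy":-0.48},{"dx":-1,"dy":-0.48},{"dx":-1,"dy":-0.48}]'
```

```text
invalid input at $[0]: expected keys dx, dy, dz, yaw
```

```bash
python3 -m crank '[{"dx":-0.53,"dy":-0.89},{"dx":-0.53,"dy":-0.89},{"dx":-0.53,"dy":-0.89},{"dx":-0.53,"dy":-0.89},{"dx":-0.53,"dy":-0.89},{"dx":-0.53,"dy":-0.89},{"dx":-0.53,"dy":-0.89},{"dx":-0.53,"dy":-0.89}]'
```

```text
invalid input at $[0]: expected keys dx, dy, dz, yaw
```

```bash
python3 -m crank '[{"dx":-1,"dy":-0.48,"dz":0,"yaw":0},{"dx":-1,"dy":-0.48,"dz":0,"yaw":0},{"dx":-1,"dy":-0.48,"dz":0,"yaw":0},{"dx":-1,"dy":-0.48,"dz":0,"yaw":0},{"dx":-1,"dy":-0.48,"dz":0,"yaw":0},{"dx":-1,"dy":-0.48,"dz":0,"yaw":0},{"dx":-1,"dy":-0.48,"dz":0,"yaw":0},{"dx":-1,"dy":-0.48,"dz":0,"yaw":0}]'
```

```text
t: 0.9
tool_pos: [0.4242, 0.376, 0.2474]
ee_rot: [0.142, 0.99, -0.001, 0.001]
force: [0.3, 0.4, 0.1]
width: 1.0
grasp_force: 0.0
```

```bash
python3 -m crank '[{"dx":-0.53,"dy":-0.89,"dz":0,"yaw":0},{"dx":-0.53,"dy":-0.89,"dz":0,"yaw":0},{"dx":-0.53,"dy":-0.89,"dz":0,"yaw":0},{"dx":-0.53,"dy":-0.89,"dz":0,"yaw":0},{"dx":-0.53,"dy":-0.89,"dz":0,"yaw":0},{"dx":-0.53,"dy":-0.89,"dz":0,"yaw":0},{"dx":-0.53,"dy":-0.89,"dz":0,"yaw":0},{"dx":-0.53,"dy":-0.89,"dz":0,"yaw":0}]'
```

```text
t: 1.7
tool_pos: [0.5001, 0.0791, 0.2474]
ee_rot: [0.14, 0.99, -0.0, -0.0]
force: [-0.1, 1.3, -0.0]
width: 1.005
grasp_force: 0.0
```

```bash
python3 -m crank '[{"dx":-0.25,"dy":-1,"dz":0,"yaw":0},{"dx":-0.25,"dy":-1,"dz":0,"yaw":0},{"dx":-0.25,"dy":-1,"dz":0,"yaw":0},{"dx":-0.25,"dy":-1,"dz":0,"yaw":0},{"dx":-0.25,"dy":-1,"dz":0,"yaw":0},{"dx":-0.25,"dy":-1,"dz":0,"yaw":0},{"dx":-0.25,"dy":-1,"dz":0,"yaw":0},{"dx":-0.25,"dy":-1,"dz":0,"yaw":0}]'
cat >> h.py <<'E'
def to(p):
    from scipy.spatial.transform import Rotation as Ro
    s=ctrl.sense(); R=Ro.from_quat(s['ee_rot']).as_matrix()
    print('pos',s['tool_pos'].round(4),'cmd(units)',(R.T@(np.array(p)-s['tool_pos'])/.3).round(4))
E
python3 -c "
from h import *
to([.487,-.2953,.16])"
```

```text
t: 2.5
tool_pos: [0.4906, -0.2282, 0.2471]
ee_rot: [0.138, 0.99, 0.0, -0.0]
force: [0.5, 0.4, 0.8]
width: 1.002
grasp_force: 0.0
pos [ 0.4906 -0.2282  0.2471] cmd(units) [-0.05   -0.2184  0.2903]
```

```bash
python3 -m crank '[{"dx":-0.05,"dy":-0.218,"dz":0,"yaw":0},{"dx":-0.05,"dy":-0.218,"dz":0.1,"yaw":0},{"dx":-0.05,"dy":-0.218,"dz":0.29,"yaw":0},{"dx":-0.05,"dy":-0.218,"dz":0.29,"yaw":0},{"dx":-0.05,"dy":-0.218,"dz":0.29,"yaw":0},{"dx":-0.05,"dy":-0.218,"dz":0.29,"yaw":0},{"dx":-0.05,"dy":-0.218,"dz":0.29,"yaw":0},{"dx":-0.05,"dy":-0.218,"dz":0.29,"yaw":0}]'
python3 - <<'E'
from h import *
to([.487,-.2953,.082])
p,K,R,t=cam('scene'); q=proj(K,R,t,[.487,-.2953,.12]); print(q)
x,y=int(q[0])-66,int(q[1])-60
cv2.imwrite('pics/pre.png',cv2.resize(p[y:y+130,x:x+132],None,fx=4,fy=4,interpolation=cv2.INTER_CUBIC)); print(x,y)
E
```

```text
t: 3.3
tool_pos: [0.4877, -0.2955, 0.1621]
ee_rot: [0.138, 0.99, -0.0, 0.001]
force: [0.4, -0.2, -0.6]
width: 1.004
grasp_force: 0.0
pos [ 0.4877 -0.2955  0.1621] cmd(units) [ 0.0031 -0.      0.2671]
[182.44401162 164.83495045]
116 104
```

View pics/pre.png

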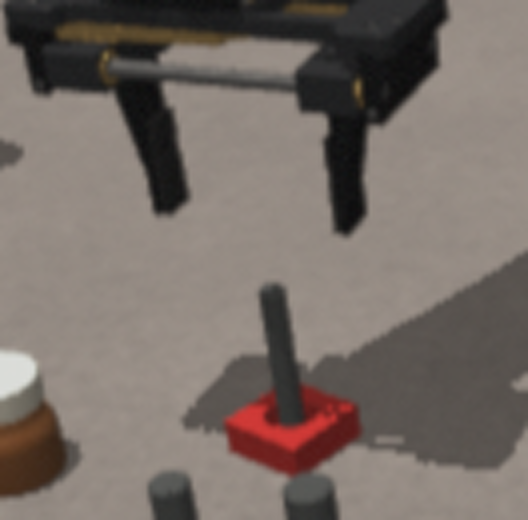

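```bash
python3 -m crank '[{"dx":0.003,"dy":0,"dz":0.06,"yaw":0},{"dx":0.003,"dy":0,"dz":0.12,"yaw":0},{"dx":0.003,"dy":0,"dz":0.18,"yaw":0},{"dx":0.003,"dy":0,"dz":0.23,"yaw":0},{"dx":0.003,"dy":0,"dz":0.267,"yaw":0},{"dx":0.003,"dy":0,"dz":0.267,"yaw":0},{"dx":0.003,"dy":0,"dz":0.267,"yaw":0},{"dx":0.003,"dy":0,"dz":0.267,"yaw":0}]'
python3 -m crank '[{"dx":0,"dy":0,"dz":0,"yaw":0},{"dx":0,"dy":0,"dz":0,"yaw":0},{"dx":0,"dy":0,"dz":0,"yaw":0},{"dx":0,"dy":0,"dz":0,"yaw":0},{"dx":0,"dy":0,"dz":0,"yaw":0},{"dx":0,"dy":0,"dz":0,"yaw":0},{"dx":0,"dy":0,"dz":0,"yaw":0},{"dx":0,"dy":0,"dz":0,"yaw":0}]' 0 25
```

```text
t: 4.15
tool_pos: [0.4863, -0.2957, 0.0812]
ee_rot: [0.138, 0.99, -0.0, 0.001]
force: [0.1, -0.6, -0.2]
width: 1.0
grasp_force: 0.0
t: 4.95
tool_pos: [0.4858, -0.2954, 0.0804]
ee_rot: [0.138, 0.99, 0.0, -0.0]
force: [-0.7, -0.6, -0.8]
width: 0.36
grasp_force: 0.0
```

```bash
python3 -m crank '[{"dx":0,"dy":0,"dz":0,"yaw":0},{"dx":0,"dy":0,"dz":0,"yaw":0},{"dx":0,"dy":0,"dz":0,"yaw":0},{"dx":0,"dy":0,"dz":0,"yaw":0},{"dx":0,"dy":0,"dz":0,"yaw":0},{"dx":0,"dy":0,"dz":0,"yaw":0},{"dx":0,"dy":0,"dz":0,"yaw":0},{"dx":0,"dy":0,"dz":0,"yaw":0}]'
```

```text
t: 5.75
tool_pos: [0.4859, -0.2954, 0.0804]
ee_rot: [0.138, 0.99, 0.0, 0.0]
force: [0.5, -0.5, 0.1]
width: 0.15
grasp_force: 25.0
```

```bash
python3 -m crank '[{"dx":0,"dy":0,"dz":-0.05,"yaw":0},{"dx":0,"dy":0,"dz":-0.12,"yaw":0},{"dx":0,"dy":0,"dz":-0.2,"yaw":0},{"dx":0,"dy":0,"dz":-0.3,"yaw":0},{"dx":0,"dy":0,"dz":-0.4,"yaw":0},{"dx":0,"dy":0,"dz":-0.4,"yaw":0},{"dx":0,"dy":0,"dz":-0.4,"yaw":0},{"dx":0,"dy":0,"dz":-0.4,"yaw":0}]'
python3 -c "
from h import *
to([.5387,.0981,.16])"
```

```text
t: 6.55
tool_pos: [0.4854, -0.295, 0.1998]
ee_rot: [0.138, 0.99, 0.0, -0.001]
force: [0.5, 0.1, -1.7]
width: 0.151
grasp_force: 25.0
pos [ 0.4854 -0.295   0.1998] cmd(units) [0.1869 1.3091 0.1333]
```

```bash
python3 -m crank '[{"dx":0.02,"dy":0.1,"dz":0,"yaw":0},{"dx":0.04,"dy":0.24,"dz":0,"yaw":0},{"dx":0.06,"dy":0.38,"dz":0,"yaw":0},{"dx":0.08,"dy":0.5,"dz":0,"yaw":0},{"dx":0.09,"dy":0.6,"dz":0,"yaw":0},{"dx":0.1,"dy":0.7,"dz":0,"yaw":0},{"dx":0.1,"dy":0.7,"dz":0,"yaw":0},{"dx":0.1,"dy":0.7,"dz":0,"yaw":0}]'
python3 -m crank '[{"dx":0.02,"dy":0.1,"dz":0,"yaw":0},{"dx":0.04,"dy":0.24,"dz":0,"yaw":0},{"dx":0.06,"dy":0.38,"dz":0,"yaw":0},{"dx":0.08,"dy":0.5,"dz":0,"yaw":0},{"dx":0.087,"dy":0.58,"dz":0.05,"yaw":0},{"dx":0.087,"dy":0.609,"dz":0.1,"yaw":0},{"dx":0.087,"dy":0.609,"dz":0.133,"yaw":0},{"dx":0.087,"dy":0.609,"dz":0.133,"yaw":0}]'
python3 - <<'E'
from h import *
to([.5387,.0981,.16])
p,K,R,t=cam('scene'); q=proj(K,R,t,[.5387,.0981,.08]); print(q)
x,y=int(q[0])-60,int(q[1])-50
a=cv2.resize(p[y:y+100,x:x+120],None,fx=5,fy=5,interpolation=cv2.INTER_CUBIC); print(x,y)
cv2.imwrite('pics/ov.png',a)
p2,K,R,t=cam('top'); np.savez('ov.npz',s=p,t=p2); cv2.imwrite('pics/ovt.png',cv2.resize(p2[180:310,50:230],None,fx=4.4,fy=4.4,interpolation=cv2.INTER_CUBIC))
E
```

```text
t: 7.35
tool_pos: [0.5139, -0.0847, 0.1995]
ee_rot: [0.137, 0.991, -0.0, -0.001]
force: [0.2, -1.1, -0.9]
width: 0.147
grasp_force: 25.0
t: 8.15
tool_pos: [0.5382, 0.0951, 0.1586]
ee_rot: [0.139, 0.99, -0.001, -0.001]
force: [0.8, -0.7, -1.3]
width: 0.148
grasp_force: 25.0
pos [0.5382 0.0951 0.1586] cmd(units) [ 0.0013  0.0099 -0.0047]
[383.54528002 190.69227652]
323 140
```

View pics/ov.png

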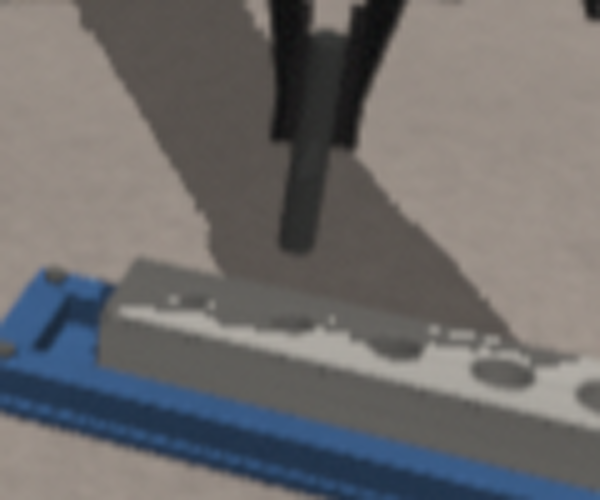

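The pin hangs roughly plumb above the strip. In the crop its foot is at about (296,244), and the 14 mm bore mouth is at about (294,323), with the 10 mm bore at (196,300) and the 18 mm bore at (396,347).

```bash
python3 - <<'E'
from h import *
d=np.load('scene.npz'); S=(d['K'],d['R'],d['t'])
f=lambda x:(np.array(x)+.5)/5-.5+[323,140]
B=np.array([ray(*S,*f(x),.05)[:2] for x in [(196,300),(294,323),(396,347),(503,373)]]); print('bores',B.round(4).tolist())
print('foot',ray(*S,*f((296,243)),.0842), 'proj of ideal foot',(proj(*S,[.5382,.0951,.0842])-[323,140]+.5)*5-.5)
print('proj fit bore',(proj(*S,[.5387,.0981,.05])-[323,140]+.5)*5-.5)
E
```

```text
bores [[0.5222, 0.0625], [0.5406, 0.0974], [0.5591, 0.1324], [0.5783, 0.1675]]
foot [0.5361705  0.09478285 0.0842    ] proj of ideal foot [298.08734143 245.68173245]
proj fit bore [294.57144661 320.30951252]
```

View pics/ovt.png

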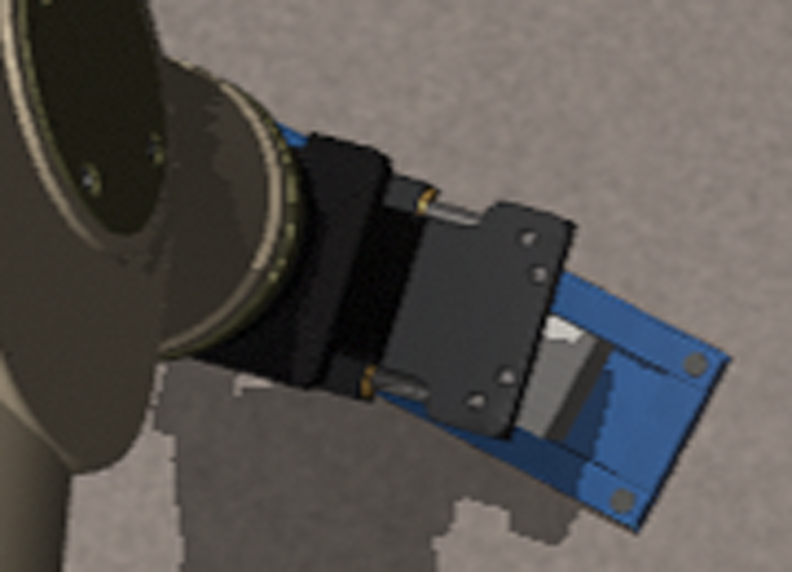

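The top view is blocked by the gripper, so I'll rely on the scene camera. I'll lower the foot to about 5 mm above the strip and compare again.

```bash
python3 -m crank '[{"dx":-0.002,"dy":0.01,"dz":0,"yaw":0},{"dx":-0.003,"dy":0.01,"dz":0.03,"yaw":0},{"dx":-0.003,"dy":0.01,"dz":0.06,"yaw":0},{"dx":-0.003,"dy":0.01,"dz":0.08,"yaw":0},{"dx":-0.003,"dy":0.01,"dz":0.095,"yaw":0},{"dx":-0.003,"dy":0.01,"dz":0.095,"yaw":0},{"dx":-0.003,"dy":0.01,"dz":0.095,"yaw":0},{"dx":-0.003,"dy":0.01,"dz":0.095,"yaw":0}]'
python3 - <<'E'
from h import *
p,K,R,t=cam('scene'); to([.5406,.098,.12])
T=ctrl.sense()['tool_pos']
q=proj(K,R,t,T-[0,0,.0744]); print('ideal foot',(q-[353,175]+.5)*10-.5)
cv2.imwrite('pics/ov2.png',cv2.resize(p[175:225,353:428],None,fx=10,fy=10,interpolation=cv2.INTER_CUBIC))
E
```

```text
t: 9.05
tool_pos: [0.5411, 0.1004, 0.1323]
ee_rot: [0.138, 0.99, 0.0, 0.0]
force: [-0.3, 0.1, -2.4]
width: 0.149
grasp_force: 25.0
pos [0.5411 0.1004 0.1324] cmd(units) [-0.0005 -0.0082  0.0412]
ideal foot [309.67918751 263.58030426]
```

View pics/ov2.png

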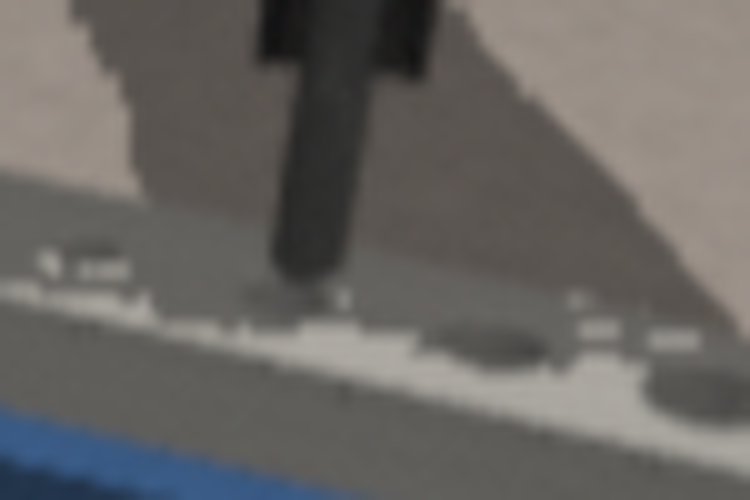

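In this crop the pin foot is at about (309,266), and the 14 mm bore mouth is at about (290,296), partly behind the foot. The 18 mm bore is at about (484,343).

```bash
python3 - <<'E'
from h import *
d=np.load('scene.npz'); S=(d['K'],d['R'],d['t'])
f=lambda x:(np.array(x)+.5)/10-.5+[353,175]
foot=ray(*S,*f((309.5,266)),.0579); T=ctrl.sense()['tool_pos']
b=ray(*S,*f((290,296)),.05); b2=ray(*S,*f((484,343)),.05)
print(foot,b,b2,'target',T+b-foot); 
tg=T+b-foot; to([tg[0],tg[1],.127])
E
```

```text
[0.54188499 0.10018791 0.0579    ] [0.54044883 0.09775092 0.05      ] [0.55851776 0.13091251 0.05      ] target [0.53968466 0.09796349 0.12446682]
pos [0.5411 0.1004 0.1324] cmd(units) [ 0.0024 -0.0091  0.0179]
```

```bash
python3 -m crank '[{"dx":0.0025,"dy":-0.009,"dz":0,"yaw":0},{"dx":0.0025,"dy":-0.009,"dz":0.005,"yaw":0},{"dx":0.0025,"dy":-0.009,"dz":0.012,"yaw":0},{"dx":0.0025,"dy":-0.009,"dz":0.018,"yaw":0},{"dx":0.0025,"dy":-0.009,"dz":0.024,"yaw":0},{"dx":0.0025,"dy":-0.009,"dz":0.029,"yaw":0},{"dx":0.0025,"dy":-0.009,"dz":0.032,"yaw":0},{"dx":0.0025,"dy":-0.009,"dz":0.032,"yaw":0}]'
```

```text
t: 9.9
tool_pos: [0.5393, 0.098, 0.1222]
ee_rot: [0.138, 0.99, -0.0, -0.0]
force: [-0.6, 0.1, -1.6]
width: 0.15
grasp_force: 25.0
```

```bash
python3 -m crank '[{"dx":0,"dy":0,"dz":0.002,"yaw":0},{"dx":0,"dy":0,"dz":0.004,"yaw":0},{"dx":0,"dy":0,"dz":0.006,"yaw":0},{"dx":0,"dy":0,"dz":0.008,"yaw":0},{"dx":0,"dy":0,"dz":0.01,"yaw":0},{"dx":0,"dy":0,"dz":0.012,"yaw":0},{"dx":0,"dy":0,"dz":0.012,"yaw":0},{"dx":0,"dy":0,"dz":0.012,"yaw":0}]'
```

```text
t: 10.7
tool_pos: [0.5394, 0.098, 0.1188]
ee_rot: [0.138, 0.99, 0.0, -0.0]
force: [-1.0, -0.1, -1.0]
width: 0.151
grasp_force: 25.0
```

```bash
python3 -m crank '[{"dx":0,"dy":0,"dz":0.005,"yaw":0},{"dx":0,"dy":0,"dz":0.01,"yaw":0},{"dx":0,"dy":0,"dz":0.015,"yaw":0},{"dx":0,"dy":0,"dz":0.02,"yaw":0},{"dx":0,"dy":0,"dz":0.025,"yaw":0},{"dx":0,"dy":0,"dz":0.03,"yaw":0},{"dx":0,"dy":0,"dz":0.03,"yaw":0},{"dx":0,"dy":0,"dz":0.03,"yaw":0}]'
```

```text
t: 11.5
tool_pos: [0.5393, 0.0979, 0.1097]
ee_rot: [0.138, 0.99, -0.0, -0.0]
force: [-0.8, 0.8, -2.5]
width: 0.152
grasp_force: 25.0
```

```bash
python3 -m crank '[{"dx":0,"dy":0,"dz":0.01,"yaw":0},{"dx":0,"dy":0,"dz":0.02,"yaw":0},{"dx":0,"dy":0,"dz":0.03,"yaw":0},{"dx":0,"dy":0,"dz":0.04,"yaw":0},{"dx":0,"dy":0,"dz":0.05,"yaw":0},{"dx":0,"dy":0,"dz":0.058,"yaw":0},{"dx":0,"dy":0,"dz":0.062,"yaw":0},{"dx":0,"dy":0,"dz":0.062,"yaw":0}]'
python3 -m crank '[{"dx":0,"dy":0,"dz":0.001,"yaw":0},{"dx":0,"dy":0,"dz":0.002,"yaw":0},{"dx":0,"dy":0,"dz":0.003,"yaw":0},{"dx":0,"dy":0,"dz":0.004,"yaw":0},{"dx":0,"dy":0,"dz":0.005,"yaw":0},{"dx":0,"dy":0,"dz":0.006,"yaw":0},{"dx":0,"dy":0,"dz":0.006,"yaw":0},{"dx":0,"dy":0,"dz":0.006,"yaw":0}]'
```

```text
t: 12.3
tool_pos: [0.5393, 0.098, 0.091]
ee_rot: [0.138, 0.99, -0.0, -0.0]
force: [-1.2, 2.1, -2.5]
width: 0.153
grasp_force: 25.0
t: 13.1
tool_pos: [0.5394, 0.098, 0.0894]
ee_rot: [0.138, 0.99, 0.0, -0.0]
force: [-2.6, 2.1, 0.4]
width: 0.15
grasp_force: 25.0
```

```bash
python3 -m crank '[{"dx":0,"dy":0,"dz":0.001,"yaw":0},{"dx":0,"dy":0,"dz":0.002,"yaw":0},{"dx":0,"dy":0,"dz":0.003,"yaw":0},{"dx":0,"dy":0,"dz":0.004,"yaw":0},{"dx":0,"dy":0,"dz":0.005,"yaw":0},{"dx":0,"dy":0,"dz":0.005,"yaw":0},{"dx":0,"dy":0,"dz":0.005,"yaw":0},{"dx":0,"dy":0,"dz":0.005,"yaw":0}]'
```

```text
t: 13.9
tool_pos: [0.5395, 0.098, 0.0883]
ee_rot: [0.138, 0.99, 0.0, 0.0]
force: [-4.3, 0.5, 4.4]
width: 0.151
grasp_force: 25.0
```

The foot has reached the floor: TCP z is 0.0883, where 0.0884 was expected. Releasing now.

```bash
python3 -m crank '[{"dx":0,"dy":0,"dz":0,"yaw":0},{"dx":0,"dy":0,"dz":0,"yaw":0},{"dx":0,"dy":0,"dz":0,"yaw":0},{"dx":0,"dy":0,"dz":0,"yaw":0},{"dx":0,"dy":0,"dz":0,"yaw":0},{"dx":0,"dy":0,"dz":0,"yaw":0},{"dx":0,"dy":0,"dz":0,"yaw":0},{"dx":0,"dy":0,"dz":0,"yaw":0}]' 0.6
python3 -m crank '[{"dx":0,"dy":0,"dz":-0.02,"yaw":0},{"dx":0,"dy":0,"dz":-0.06,"yaw":0},{"dx":0,"dy":0,"dz":-0.12,"yaw":0},{"dx":0,"dy":0,"dz":-0.2,"yaw":0},{"dx":0,"dy":0,"dz":-0.3,"yaw":0},{"dx":0,"dy":0,"dz":-0.4,"yaw":0},{"dx":0,"dy":0,"dz":-0.4,"yaw":0},{"dx":0,"dy":0,"dz":-0.4,"yaw":0}]'
python3 - <<'E'
from h import *
p,K,R,t=cam('scene'); 
for z in (.104,.05): print(proj(K,R,t,[.5395,.098,z]))
cv2.imwrite('pics/end.png',p)
cv2.imwrite('pics/end2.png',cv2.resize(p[140:250,90:490],(800,220),interpolation=cv2.INTER_CUBIC))
E
```

```text
t: 14.7
tool_pos: [0.5395, 0.098, 0.088]
ee_rot: [0.138, 0.99, 0.0, 0.0]
force: [-0.5, 0.4, -0.2]
width: 0.598
grasp_force: 0.0
t: 15.5
tool_pos: [0.5398, 0.098, 0.2092]
ee_rot: [0.138, 0.99, 0.001, 0.001]
force: [-0.3, 0.3, 0.2]
width: 0.602
grasp_force: 0.0
[385.28485186 180.12360412]
[381.56086526 203.88424356]
```

View pics/end2.png

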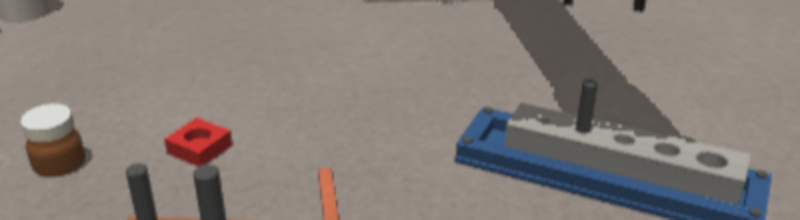

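The pin stands upright in the second bore (14 mm), with its top at about (590,83) in the crop, or (385,181) in the full image. That matches the predicted fully home position of (385.3,180.1). The cup is empty and everything else is where it was.

```bash
python3 -c "
from cell import ticket
print(ticket.close_job())"
```

```text
the job is handed in; nothing more can be done
None
```

The 14 mm pin from the red cup stands upright and fully home in the strip's 14 mm bore, released with only a few newtons felt at the floor, nothing else was touched, and the job is handed in.

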